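# Build up the grinding spindle in the dental lab

## Robot

A 6-joint arm with a two-finger parallel gripper is mounted at the origin on the work surface. World frame = base frame: x ahead of the robot, y to its left, z up, the work surface at z = 0. Lengths are in m, angles in rad, forces in N, time in s.
With the tool pointing down it reaches from about 0.3 to 0.875 m from the base axis. Payload 6.4 kg.
Tool frame: the origin (TCP) lies between the finger pads; the fingertips stand 19 mm ahead of it and the grasp point (between the pads) is the TCP; z points along the fingers, y is the direction in which the jaws open and shut (so a half turn about z gives the same grasp; the last joint's range is limited). The gripper opens to 85 mm and grips with 20 to 120 N. Pads are 22 mm wide; open, the fingers measure 114 mm over their backs; the gripper's body (76 mm by 85 mm) begins 54 mm behind the grasp point. The pads swing forward as they close: fully open they stand 13 mm farther back than shut.
Start: joints at [-1.533, 0.181, 1.607, -0, 1.354, -0.206], TCP at [0.139, -0.558, 0.25] pointing down, gripper open.
Joint ranges: [-2.99, 2.99], [-0.89, 2.07], [0.3, 2.58], [-1.14, 4.28], [0, 2.63], [-3.12, 3.12]. Speed limits (rad/s): [2.57, 2.57, 3.01, 3.14, 3.14, 3.14].

## Interface

Orientations are given as a unit quaternion [w, x, y, z].
In Python, from bench import * gives the robot as it stands.
- The arm moves only by the tool apply_moves, never from a script. Its argument "moves" is a list that holds one entry, the list of rows, each a list of 7 numbers: the shift along the tool's x, y, z in cm, then the turn, a rotation vector about the tool's x, y, z in rad, then the opening, from 0 (shut) to 1 (fully open). A call has 1 to 8 rows; each row is the pose to reach, as a shift and turn from the pose commanded when the call began, along the tool's axes at that moment; what a row does not reach only later rows make up. A row lasts 1/10 s, in which the tool goes at most 50 mm and 8.59 degrees, less where a joint would pass 70% of its speed; a pose out of reach is approached as far as the arm can. A call with a gripper value outside its range is refused whole. The fingers move at their own pace and stop on an object; the grip force is fixed at half the most. Time passes only in rows, so rows that repeat a pose let the fingers close. It gives the time, the measured TCP pose, the force and the opening at its end, in the units of the state.
- get_obs(): the state, without advancing time (a new reading comes with each control period).
- camera(name): name is "scene" or "top" or "wrist"; returns the picture (400x640x3 uint8, red, green, blue); there is no depth.
- get_calibration(name): a dict with "vertical_fov" (degrees; the focal length in pixels is half the picture's height over the tangent of half this angle, whatever the lens; pixels are square), "cx", "cy" (the principal point, pixels), "k1" (the pictures are not rectified: a ray, as slopes to the right and down, at radius r is drawn at 1 + k1 r^2 times it, then the intrinsics apply), "R" (3x3) and "t" (3): a world point X has camera coordinates R X + t. Camera axes: x right, y down, z forward; pixel columns grow to the right and rows downward; lengths in m; the calibration is good to about 2 mm. A picture is of the moment at which its call begins: read the wrist's pose just before it. get_calibration takes no time and is no camera call; for the wrist camera it gives the pose at the moment of the call.
- hand_in(): hands the job in, once; it reports no verdict.
The state is a dict: "time_s": time; "q": joint angles; "dq": joint speeds; "joint_efforts": joint torques, N m; "eef_pos": TCP position; "eef_rot": TCP orientation; "wrist_force": force on the tool from outside, world axes, zero at the start; "torque": the same for the moment, N m; "opening": opening from 0.0 (shut) to 1.0 (fully open).
Only numpy, scipy, OpenCV 4.12 (cv2) and the standard library are available. Lean on these libraries where they do the work, as an engineer would, in place of code of your own. Each camera call takes 0.05 s, during which the arm holds its last target. There are 200 camera calls.

## Task

Build up the grinding set on the grey bench stand: thread the blue spacer sleeve onto its upright spindle first, then the pink grinding wheel, and last the brass bushing. Turn the bushing under light pressure until its square hole finds the square of the spindle, then push it down past the stiff leaf springs until it sits fully home on the wheel, and let go. Feel your way and never push on the stand with more than about 30 N, and leave the green stone model, the jar and the handpiece where they are.

Things in the scene. Friction and masses are not known exactly. Their poses are not given: they have to be found in the camera images.
- stand: Fixed grey painted bench stand, a block 130 (x) x 110 (y) x 30 mm with a dark round steel flange (52 mm dia, 6 mm thick) on top; origin at the centre of its underside, z up. An upright steel spindle stands in the middle of the flange, locked against turning (to 2 N m).
- seat (a point): Centre of the flange's top face, 36 mm above the bench, on the spindle's axis (axes as the stand's). Heights above it: round shank 24 mm dia from 0 to 33 mm (top 3 mm tapered); square head 16 x 16 mm from 33 to 48 mm; round pilot 15.6 mm dia from 48 mm, tapering from 52 mm to its tip at 57 mm.
- tip (a point): Tip of the spindle, 57 mm above seat (axes as the stand's, not the head's). The square head's sides are turned from the stand's x axis by an unmeasured 0.25 to 1.3 rad, counter-clockwise from above (the square repeats each quarter turn). Copper leaf springs bulge 2 mm from two opposite faces of the head, ramps facing up.
- head (a point): Centre of the square head's top face, 48 mm above seat, at the pilot's foot (axes as the stand's). How the bushing fits: out of line it stops on top of the square head (centre 60 mm above seat); within about 7 degrees of line it drops some 6 mm onto the leaf springs; then about 4 to 15 N push it home onto the wheel, and it stays.
- spacer_mid (a point): Blue spacer sleeve, loose: outer dia 38, bore 26, height 24 mm, about 45 g; the point is its centre, half-way up, z along the bore. It goes on first and stands on the flange (centre 12 mm above seat).
- wheel_mid (a point): Pink grinding wheel, loose: outer dia 60, bore 26, thickness 10 mm, about 60 g; the point is its centre, half-way up, z along the bore. It goes on second and lies on the spacer (centre 29 mm above seat).
- bushing_mid (a point): Brass bushing, loose: eight-sided, 38 mm across flats, 24 mm high, about 170 g, with a 18 mm square hole right through; the point is its centre, half-way up, z along the hole, x and y square to the hole's sides (and to four outer flats). Goes on last; home on the wheel its centre is 46 mm above seat.
- pad: Fixed black rubber pad, 150 (x) x 330 (y) x 5 mm, on which the spacer, wheel and bushing start, in a row along its y in any order, about 100 mm apart; origin at the centre of its underside.
- model: Pale green stone model of a dental arch, loose, 70 mm wide and 24 mm high; origin at the centre of its underside. Leave it alone.
- jar: Amber jar with white cap, loose, 48 mm dia, 60 mm high; origin at the centre of its underside. Leave it alone.
- handpiece: Dark blue handpiece with a steel nose, loose, 140 mm long along its x, 28 mm high; origin under its middle. Leave it alone.
Things that resemble listed ones, but are neither listed nor needed, are in the scene too. Of the things shaped like the stand, the grey one is meant.

How it is judged:
On the way, in this order (a step that is already met when the one before it is completed fails the run):
1. the spacer stands on the flange, round the spindle (z of spacer_mid in the frame of seat below 0.0145 m and horizontal distance between spacer_mid and seat below 0.004 m), for 0.2 s.
2. the wheel lies on the spacer, round the spindle (z of wheel_mid in the frame of seat between 0.0265 and 0.0315 m and horizontal distance between wheel_mid and seat below 0.004 m), for 0.2 s.
3. the bushing is home on the wheel (z of bushing_mid in the frame of seat between 0.0435 and 0.0485 m and horizontal distance between bushing_mid and seat below 0.004 m), for 0.2 s.
At the end, for the whole second after the job is handed in: Spacer, wheel and bushing are threaded on the spindle in that order, each within 4 mm of the axis and within 2.5 mm of its seated height (centres 12, 29 and 46 mm above the flange), the bushing level within 0.08 rad, and everything is released (all of step 1 and all of step 2 and all of step 3 and angle between the z axis of bushing_mid and the z axis of seat, either way round below 0.08 rad); the robot touches nothing.
It fails at once if the stand and spindle are pushed harder than about 30 N (the contact forces on them, with the springs' squeeze and side contact, sum to over 75 N) (contact force between stand and anything else above 75 N).
It fails at once if the stone model is moved more than 20 mm (distance of model from where it was at the start of the episode above 0.02 m).
It fails at once if the jar is moved more than 20 mm (distance of jar from where it was at the start of the episode above 0.02 m).
It fails at once if the handpiece is moved more than 20 mm (distance of handpiece from where it was at the start of the episode above 0.02 m).
It also fails if it takes over 72 s, if anything falls off the work surface, if the arm or the gripper's body presses on something with over 40 N, if the wrist force passes 120 N, or if a joint passes its speed limit or range.

## Working session

There is one attempt and no reset: what is moved stays moved. The work goes in short steps, Python scripts to look and compute and a tool call to move; the robot and the scene stay as the last step left them, time stands still between calls to the robot, and variables do not carry over. Pictures are saved under pics/ and viewed, about 8 in all and at most 12, crops included, and the job is handed in when it is done.

Besides the shell and the picture viewer there is one more tool, called after "Request:" as name(argument=value, ...) on one line, values as JSON. apply_moves: Moves the arm, as the interface text tells. Its arguments: {"type":"object","properties":{"moves":{"type":"array","items":{"type":"array","items":{"type":"array","items":{"type":"number"}}}}},"required":["moves"]}

```bash
ls; mkdir -p pics; python3 - <<'E'
from bench import *
import cv2,numpy as np
o=get_obs();print({k:np.round(v,3).tolist() for k,v in o.items()})
for n in("top","scene"):
    im=camera(n);cv2.imwrite(f"pics/{n}0.png",im[:,:,::-1]);c=get_calibration(n);print(n,c)
print(get_calibration("wrist"))
E
```

```text
pics
{'time_s': 0.0, 'q': [-1.533, 0.182, 1.608, -0.0, 1.354, -0.206], 'dq': [-0.001, -0.002, 0.001, -0.001, 0.001, -0.001], 'joint_efforts': [-0.0, -44.487, -35.134, -0.0, 0.009, -0.0], 'eef_pos': [0.139, -0.557, 0.249], 'eef_rot': [-0.001, 0.993, 0.122, 0.0], 'wrist_force': [-0.434, -0.405, -0.254], 'torque': [-0.015, -0.001, 0.015], 'opening': 1.002}
top {'vertical_fov': 43.8010116671727, 'cx': 317.07593093380217, 'cy': 190.1605989912677, 'k1': -0.09237162270668424, 'R': array([[-0.02644825, -0.99959319, -0.01067429],
       [-0.98232219,  0.02796786, -0.18509702],
       [ 0.18532026,  0.0055901 , -0.98266228]]), 't': array([-0.0232129 ,  0.56071939,  1.00449101])}
scene {'vertical_fov': 48.688604099971144, 'cx': 314.3271355541375, 'cy': 200.7730117708372, 'k1': 0.025346418479246687, 'R': array([[ 0.18324651,  0.98294223,  0.01566185],
       [ 0.80899366, -0.14172813, -0.57047559],
       [-0.55852482,  0.117208  , -0.82116521]]), 't': array([-0.04408318, -0.3826168 ,  1.26861627])}
{'vertical_fov': 63.549618210287555, 'cx': 319.8995564771116, 'cy': 199.34921646396847, 'k1': -0.0028078822308369167, 'R': array([[ 2.40941377e-01, -9.70539287e-01, -8.62728846e-04],
       [-9.30678202e-01, -2.31297614e-01,  2.83442230e-01],
       [-2.75291367e-01, -6.74900383e-02, -9.58988925e-01]]), 't': array([-0.5739276 , -0.03642464,  0.37977753])}
```

View pics/top0.png

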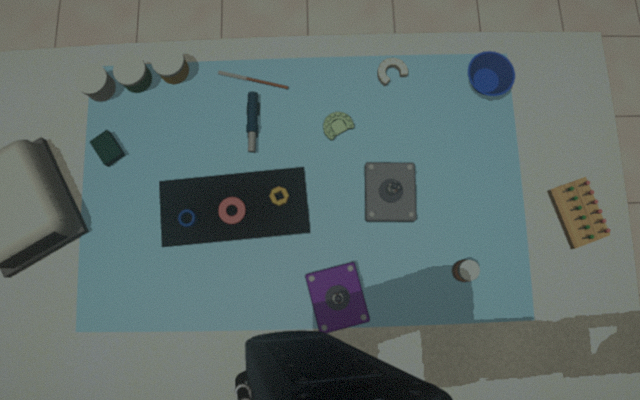

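View pics/scene0.png

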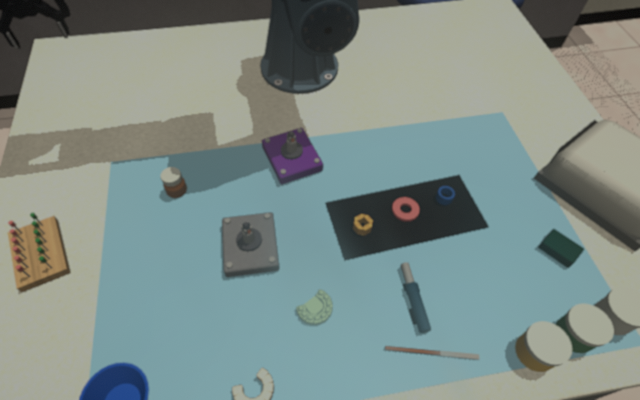

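Top view: blue spacer (187,217), pink wheel (231,210), brass bushing (279,196) on the pad, and two stand-shaped things, grey at (390,191) and purple at (338,297). The grey one is meant. The same things appear in the scene view at (446,194), (406,209), (363,224), grey (249,243) and purple (292,155).

```bash
cat > h.py <<'E'
import cv2,numpy as np
from scipy.spatial.transform import Rotation as Ro
def cal(c):
    f=200/np.tan(np.radians(c["vertical_fov"])/2);return f,np.array([c["cx"],c["cy"]]),c["k1"],np.array(c["R"]),np.array(c["t"])
def ray(c,uv):
    f,pp,k,R,t=cal(c);d=(np.array(uv,float)-pp)/f;s=d.copy()
    for _ in range(20): s=d/(1+k*(s@s))
    v=R.T@np.array([*s,1]);return -R.T@t,v/np.linalg.norm(v)
def onz(c,uv,z):
    o,v=ray(c,uv);return o+v*(z-o[2])/v[2]
def proj(c,X):
    f,pp,k,R,t=cal(c);p=R@np.array(X,float)+t;s=p[:2]/p[2];return pp+f*s*(1+k*(s@s))
def tri(obs):
    A=np.zeros((3,3));b=np.zeros(3)
    for c,uv in obs:
        o,v=ray(c,uv);P=np.eye(3)-np.outer(v,v);A+=P;b+=P@o
    X=np.linalg.solve(A,b);return X,[np.round(proj(c,X)-uv,1).tolist() for c,uv in obs]
def blobs(im,lo,hi,amin=60):
    """largest HSV blobs: contour, filled centroid, area"""
    m=cv2.inRange(cv2.cvtColor(im,cv2.COLOR_RGB2HSV),np.array(lo),np.array(hi))
    cs,_=cv2.findContours(m,cv2.RETR_EXTERNAL,cv2.CHAIN_APPROX_NONE)
    out=[]
    for k in cs:
        M=cv2.moments(k)
        if M["m00"]>amin: out.append((M["m00"],(M["m10"]/M["m00"],M["m01"]/M["m00"]),k))
    return sorted(out,key=lambda a:-a[0])
def local(o,p):
    """world target -> tool-frame shift (cm) from present TCP"""
    R=Ro.from_quat(np.roll(o["eef_rot"],-1));return R.inv().apply(np.array(p)-o["eef_pos"])*100
E
python3 - <<'E'
from h import *; from bench import get_calibration
T,S=get_calibration("top"),get_calibration("scene")
t=cv2.imread("pics/top0.png")[:,:,::-1];s=cv2.imread("pics/scene0.png")[:,:,::-1]
for n,im,pts in(("top",t,[(181,217),(222,210),(272,194),(370,170)]),("scene",s,[(440,194),(397,209),(357,228),(230,225)])):
    hs=cv2.cvtColor(np.ascontiguousarray(im),cv2.COLOR_RGB2HSV)
    for p in pts: print(n,p,hs[p[1],p[0]])
rng=dict(spacer=((100,120,50),(120,255,255)),wheel=((0,70,80),(8,255,255)),wheel2=((170,60,60),(180,255,255)),bush=((12,110,80),(28,255,255)))
for k,(lo,hi) in rng.items():
    for n,im in(("top",t),("scene",s)): print(k,n,[(b[0],np.round(b[1],1).tolist()) for b in blobs(np.ascontiguousarray(im),lo,hi,40)][:7])
for n,a,b in(("spacer",(187,217),(446,194)),("wheel",(231.5,210),(406,209)),("bush",(279,196),(363,224)),("flange",(390,189),(249,240)),("tip",(397,187),(247,226))):
    X,r=tri([(T,a),(S,b)]);print(n,X.round(3),r,np.hypot(*X[:2]).round(3))
E
python3 -c "
import cv2,numpy as np
a=cv2.imread('pics/top0.png')[150:240,350:440];b=cv2.imread('pics/scene0.png')[200:290,205:295];c=cv2.imread('pics/top0.png')[165:255,160:310]
cv2.imwrite('pics/crop1.png',np.hstack([cv2.resize(a,(400,400)),cv2.resize(b,(400,400))]))"
```

```text
top (181, 217) [104 102  55]
top (222, 210) [  3  86 115]
top (272, 194) [ 22 125 122]
top (370, 170) [70 19 81]
scene (440, 194) [107 143 105]
scene (397, 209) [  2 110 163]
scene (357, 228) [ 19 113 102]
scene (230, 225) [ 30   7 104]
spacer top [(1556.5, [490.6, 73.5]), (218.5, [186.3, 217.5])]
spacer scene [(1899.5, [117.0, 383.6]), (180.5, [445.9, 192.9])]
wheel top [(526.0, [231.4, 209.9])]
wheel scene [(500.0, [405.5, 208.3])]
wheel2 top []
wheel2 scene []
bush top [(221.5, [278.6, 195.4])]
bush scene [(1904.5, [38.5, 254.2]), (228.0, [362.9, 221.9]), (112.0, [536.3, 365.7])]
spacer [0.514 0.248 0.023] [[-0.3, -0.1], [-0.4, 0.0]] 0.571
wheel [0.529 0.152 0.01 ] [[-0.4, -0.1], [-0.4, 0.0]] 0.551
bush [0.556 0.046 0.019] [[-0.4, -0.1], [-0.4, 0.0]] 0.558
flange [ 0.561 -0.196  0.034] [[-0.0, -0.0], [-0.0, -0.0]] 0.595
tip [ 0.557 -0.199  0.082] [[-2.3, -0.2], [-2.4, -0.1]] 0.591
```

View pics/crop1.png

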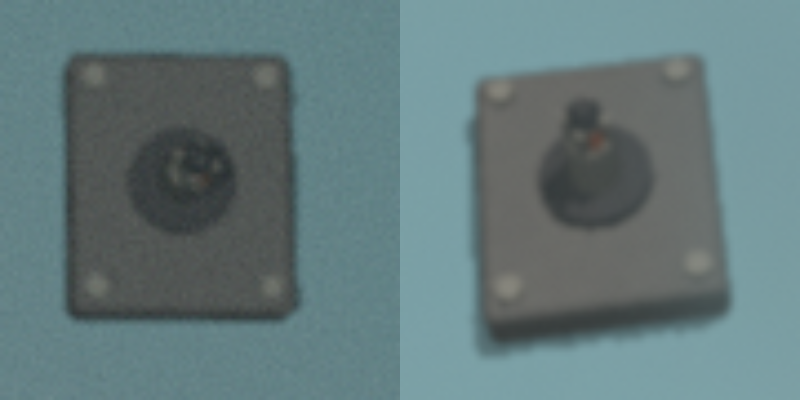

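The enlarged crop shows the grey block with its dark flange and spindle (left pane flange at (182,180), right pane at (597,175)). It fits "grey painted stand"; the purple one does not. Triangulated heights (flange about 34 mm, wheel about 10 mm, spacer and bushing about 20 mm) and the reach of about 0.57 m are plausible. I'll move the wrist camera over the stand.

Request:
apply_moves(moves=[[[49.7,-24.8,0,0,0,0.244,1],[49.7,-24.8,0,0,0,0.244,1],[49.7,-24.8,0,0,0,0.244,1],[49.7,-24.8,0,0,0,0.244,1],[49.7,-24.8,0,0,0,0.244,1],[49.7,-24.8,0,0,0,0.244,1],[49.7,-24.8,0,0,0,0.244,1],[49.7,-24.8,0,0,0,0.244,1]]])

```text
time_s: 0.9
eef_pos: [0.4436, -0.297, 0.2501]
eef_rot: [-0.0, 1.0, -0.0, -0.0]
wrist_force: [0.3, -1.1, -1.3]
opening: 1.002
```

Request:
apply_moves(moves=[[[11.7,-10.1,0,0,0,0,1],[11.7,-10.1,0,0,0,0,1],[11.7,-10.1,0,0,0,0,1],[11.7,-10.1,0,0,0,0,1],[11.7,-10.1,0,0,0,0,1],[11.7,-10.1,0,0,0,0,1]]])

```text
time_s: 1.5
eef_pos: [0.5588, -0.1982, 0.2498]
eef_rot: [-0.0, 1.0, -0.0, -0.001]
wrist_force: [-0.7, -0.5, 0.3]
opening: 0.997
```

```bash
python3 - <<'E'
from bench import *; from h import *
import json
o=get_obs();c=get_calibration("wrist");im=camera("wrist");cv2.imwrite("pics/w1.png",im[:,:,::-1])
np.save("c1.npy",c,allow_pickle=True)
print(o["eef_pos"],o["q"].round(2) if hasattr(o["q"],'round') else o["q"],proj(c,[.561,-.196,.093]),proj(c,[.561,-.196,.036]))
u,v=proj(c,[.561,-.196,.07]).astype(int)
cr=im[max(v-100,0):v+100,max(u-130,0):u+130];print(max(u-130,0),max(v-100,0))
cv2.imwrite("pics/w1c.png",cv2.resize(cr,None,fx=3,fy=3,interpolation=cv2.INTER_CUBIC)[:,:,::-1])
E
```

```text
[ 0.55877379 -0.19819907  0.24975048] [-0.54  0.22  1.56 -0.    1.36  1.03] [317.82831286 185.08041603] [318.11760165 172.11735709]
187 79
```

View pics/w1c.png

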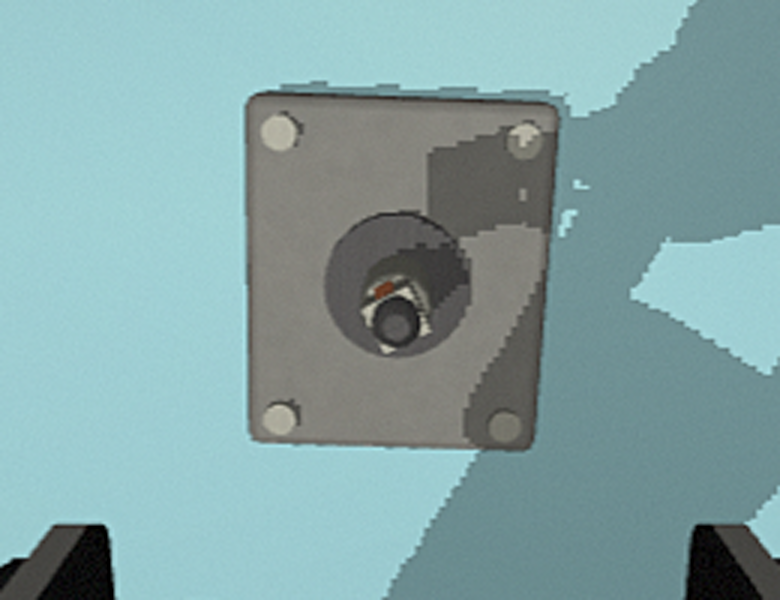

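The wrist view shows the flange centre near full-picture (319.7,174), and the tip near (319.3,186.3), within 2 px of prediction. The square's top edge rises about 29° to the right, so the head yaw is about 0.5 rad. A closer second view from straight above will refine this.

Request:
apply_moves(moves=[[[-6.8,0,9,0,0,0,1],[-6.8,0,9,0,0,0,1],[-6.8,0,9,0,0,0,1],[-6.8,0,9,0,0,0,1],[-6.8,0,9,0,0,0,1]]])

```text
time_s: 2.05
eef_pos: [0.4927, -0.1994, 0.1621]
eef_rot: [0.001, 1.0, -0.001, 0.001]
wrist_force: [0.7, 0.0, 0.2]
opening: 0.995
```

```bash
python3 - <<'E'
from bench import *; from h import *
o=get_obs();c=get_calibration("wrist");im=camera("wrist");cv2.imwrite("pics/w2.png",im[:,:,::-1])
np.save("c2.npy",c,allow_pickle=True)
u,v=proj(c,[.56,-.1975,.084]).astype(int);print(o["eef_pos"],u,v)
x0,y0=max(u-65,0),max(v-50,0);print(x0,y0)
cv2.imwrite("pics/w2c.png",cv2.resize(im[y0:y0+100,x0:x0+130],None,fx=6,fy=6,interpolation=cv2.INTER_CUBIC)[:,:,::-1])
E
```

```text
[ 0.49265209 -0.19943162  0.16208406] 316 112
251 62
```

View pics/w2c.png

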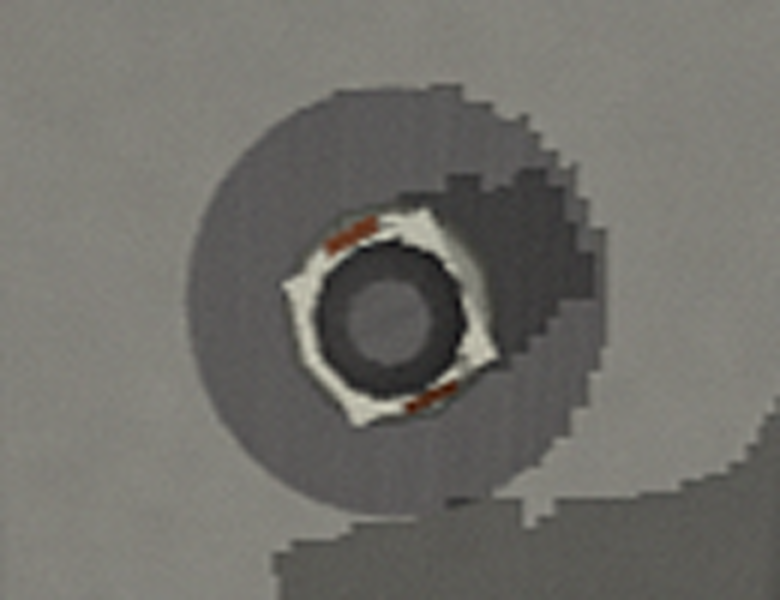

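The picture shows the square's corners at crop (285,285), (428,208), (496,358), (358,424), the tip at (388,320), and the flange centred at (397,301).

```bash
python3 - <<'E'
from h import *
c1,c2=[np.load(f"c{i}.npy",allow_pickle=True).item() for i in(1,2)]
P=lambda x,y:np.array([x/6+251-.4,y/6+62-.4])
cor=[onz(c2,P(*p),.084)[:2] for p in((285,285),(428,208),(496,358),(358,424))]
cor=np.array(cor);print("corners",cor.round(4),"centre",cor.mean(0).round(4))
for i in range(4):
    d=cor[(i+1)%4]-cor[i];print(np.linalg.norm(d).round(4),np.degrees(np.arctan2(d[1],d[0]))%90)
print("tip@93",onz(c2,P(388,320),.093),"flange@36",onz(c2,P(397,301),.036))
print("w1 tip",onz(c1,(319.3-.3,186.3-.3),.093),"fl",onz(c1,(319.4,173.7),.036))
print("tri tip",tri([(c1,(319,186)),(c2,P(388,320))]),"tri fl",tri([(c1,(319.4,173.7)),(c2,P(397,301))]))
E
```

```text
corners [[ 0.5621 -0.1861]
 [ 0.5695 -0.2006]
 [ 0.5549 -0.2075]
 [ 0.5483 -0.1934]] centre [ 0.5587 -0.1969]
0.0162 27.054381808382736
0.0161 25.373785219682333
0.0156 24.93236378672843
0.0156 27.607064902984558
tip@93 [ 0.55895166 -0.19661234  0.093     ] flange@36 [ 0.55960039 -0.19710622  0.036     ]
w1 tip [ 0.56014902 -0.19704932  0.093     ] fl [ 0.55927909 -0.19736478  0.036     ]
tri tip (array([ 0.55880938, -0.19679484,  0.08773924]), [[-0.3, 0.0], [0.4, -0.0]]) tri fl (array([ 0.5596378 , -0.19724216,  0.03770529]), [[-0.1, 0.0], [0.2, -0.0]])
```

Request:
apply_moves(moves=[[[-4,-22,-6,0,0,0,1],[-4,-22,-6,0,0,0,1],[-4,-22,-6,0,0,0,1],[-4,-22,-6,0,0,0,1],[-4,-42,-6,0,0,0,1],[-4,-42,-6,0,0,0,1],[-4,-42,-6,0,0,0,1],[-4,-42,-6,0,0,0,1]]])

```text
time_s: 2.9
eef_pos: [0.454, 0.1948, 0.2221]
eef_rot: [-0.0, 1.0, 0.0, 0.003]
wrist_force: [0.9, -0.8, 0.3]
opening: 1.004
```

Seat is at (0.559,-0.197) with tip and flange agreeing within 1 mm, the square sides measure 16 mm as stated, and head yaw is about 26°. Next I look at the parts.

```bash
python3 - <<'E'
from bench import *; from h import *
o=get_obs();c=get_calibration("wrist");im=camera("wrist");cv2.imwrite("pics/w3.png",im[:,:,::-1]);np.save("c3.npy",c,allow_pickle=True);print(o["eef_pos"])
E
```

```text
[0.45401837 0.19484518 0.22213447]
```

Request:
apply_moves(moves=[[[3.5,10,4,0,0,0,1],[3.5,10,4,0,0,0,1],[3.5,10,4,0,0,0,1],[3.5,10,4,0,0,0,1],[3.5,10,4,0,0,0,1]]])

```text
time_s: 3.45
eef_pos: [0.4883, 0.0925, 0.1805]
eef_rot: [-0.0, 1.0, -0.001, 0.001]
wrist_force: [-0.1, -0.0, -0.1]
opening: 1.001
```

```bash
python3 - <<'E'
from bench import *; from h import *
o=get_obs();c=get_calibration("wrist");im=camera("wrist");cv2.imwrite("pics/w4.png",im[:,:,::-1]);np.save("c4.npy",c,allow_pickle=True);print(o["eef_pos"])
C={3:np.load("c3.npy",allow_pickle=True).item(),4:c};I={k:np.ascontiguousarray(cv2.imread(f"pics/w{k}.png")[:,:,::-1]) for k in(3,4)}
rng=dict(spacer=((100,120,40),(122,255,255),.029),wheel=((0,60,60),(9,255,255),.015),bush=((12,90,60),(30,255,255),.029))
for n,(lo,hi,z) in rng.items():
    obs=[]
    for k in(3,4):
        for b in blobs(I[k],lo,hi,300)[:3]: print(n,k,b[0],np.round(b[1],1).tolist(),onz(C[k],b[1],z).round(4))
        b=blobs(I[k],lo,hi,300)
        if b: obs.append((C[k],b[0][1]))
    if len(obs)==2: print(" tri",tri(obs))
E
```

```text
[0.48833659 0.09245508 0.18052632]
spacer 3 1243.5 [266.0, 119.2] [0.5133 0.2469 0.029 ]
spacer 4 1865.0 [145.6, 160.1] [0.5147 0.2429 0.029 ]
 tri (array([0.51295677, 0.24859168, 0.01857149]), [[-0.0, -0.0], [0.0, 0.1]])
wheel 3 2966.0 [364.5, 101.5] [0.5297 0.1514 0.015 ]
wheel 4 3543.5 [254.3, 140.3] [0.53   0.1511 0.015 ]
 tri (array([0.52976888, 0.15126369, 0.01406701]), [[-0.0, -0.1], [0.0, 0.1]])
bush 3 1845.5 [478.1, 72.4] [0.5552 0.0495 0.029 ]
bush 4 1897.0 [375.9, 109.6] [0.5563 0.0466 0.029 ]
 tri (array([0.55613109, 0.04484915, 0.0188504 ]), [[-0.0, -0.0], [0.0, 0.0]])
```

View pics/w4.png

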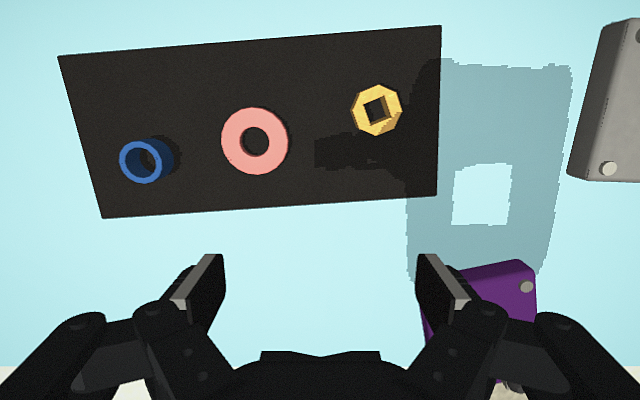

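The picture shows the spacer at (147,160), wheel at (254,140) and bushing at (376,110). Triangulated centres are consistent with the expected heights and 100 mm spacing. Now the spacer grasp: approach above it first.

Request:
apply_moves(moves=[[[2.5,-15.6,6,0,0,0,0.75],[2.5,-15.6,6,0,0,0,0.75],[2.5,-15.6,10,0,0,0,0.75],[2.5,-15.6,10,0,0,0,0.75],[2.5,-15.6,10,0,0,0,0.75],[2.5,-15.6,10,0,0,0,0.75],[2.5,-15.6,10,0,0,0,0.75],[2.5,-15.6,10,0,0,0,0.75]]])

```text
time_s: 4.3
eef_pos: [0.5136, 0.2479, 0.0812]
eef_rot: [-0.0, 1.0, -0.0, 0.002]
wrist_force: [-0.1, -0.1, -0.2]
opening: 0.751
```

Request:
apply_moves(moves=[[[-0.05,-0.07,3,0,0,0,0.75],[-0.05,-0.07,5.5,0,0,0,0.75],[-0.05,-0.07,5.5,0,0,0,0.75],[-0.05,-0.07,5.5,0,0,0,0.75],[-0.05,-0.07,5.5,0,0,0,0.3],[-0.05,-0.07,5.5,0,0,0,0.3],[-0.05,-0.07,5.5,0,0,0,0.3],[-0.05,-0.07,5.5,0,0,0,0.3]]])

```text
time_s: 5.1
eef_pos: [0.5135, 0.2491, 0.0264]
eef_rot: [-0.0, 1.0, -0.0, 0.002]
wrist_force: [-1.2, -1.4, 6.7]
opening: 0.412
```

Request:
apply_moves(moves=[[[0,0,0,0,0,0,0.2],[0,0,0,0,0,0,0.2],[0,0,-4,0,0,0,0.2],[0,0,-8,0,0,0,0.2],[0,0,-12,0,0,0,0.2],[0,0,-12,0,0,0,0.2],[0,0,-12,0,0,0,0.2],[0,0,-12,0,0,0,0.2]]])

```text
time_s: 5.9
eef_pos: [0.5109, 0.2486, 0.1432]
eef_rot: [0.0, 1.0, -0.0, -0.001]
wrist_force: [0.2, 0.9, -0.1]
opening: 0.412
```

```bash
python3 - <<'E'
from bench import *; from h import *
o=get_obs();c=get_calibration("wrist");im=camera("wrist");cv2.imwrite("pics/w5.png",im[:,:,::-1]);print(o["eef_pos"],o["opening"])
p=o["eef_pos"]
for b in blobs(im,(100,120,40),(122,255,255),200)[:2]:
    x,y,w,h=cv2.boundingRect(b[2]);print(b[0],b[1],(x,y,w,h))
    for dz in (0.0027,0,-.005): print(dz,(onz(c,b[1],p[2]+dz)-p).round(4))
print("expect top at dz",.029-.0264)
E
```

```text
[0.51092956 0.24858735 0.14323721] 0.41238023003515517
6426.5 (319.87263673850464, 271.7724785393812) (278, 223, 85, 97)
0.0027 [0.0044 0.0005 0.0027]
0 [0.0029 0.0005 0.    ]
-0.005 [ 0.0001  0.0005 -0.005 ]
expect top at dz 0.0026000000000000016
```

View pics/w5.png

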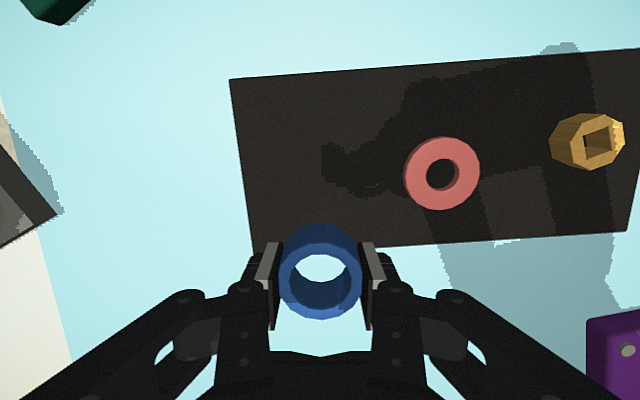

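The spacer is held between the pads, centred near (320,280). I'll work out its offset from the TCP using the near rim.

```bash
python3 - <<'E'
from bench import *; from h import *
o=get_obs();c=get_calibration("wrist");p=o["eef_pos"];print(p,Ro.from_quat(np.roll(o["eef_rot"],-1)).as_matrix().round(4).tolist())
im=np.ascontiguousarray(cv2.imread("pics/w5.png")[:,:,::-1])
b=blobs(im,(100,120,40),(122,255,255),200)[0];k=b[2][:,0]
low=k[k[:,1]>290].astype(float)
z=p[2]+.0026
W=np.array([onz(c,q+[0,.5],z)[:2] for q in low])
A=np.c_[2*W,np.ones(len(W))];s=np.linalg.lstsq(A,(W**2).sum(1),rcond=None)[0];print("circle",s[:2]-p[:2],np.sqrt(s[2]+s[:2]@s[:2]),len(W))
n=np.array([0,.019]);print("near edge",(onz(c,(320.5,320),z)-p)[:2]+[.019,0])
print("to go",local(o,[.5592,-.197,.15]))
E
```

```text
[0.51065524 0.24851578 0.14269812] [[1.0, -0.0002, -0.0028], [-0.0002, -1.0, -0.0007], [-0.0028, 0.0007, -1.0]]
circle [-0.00086    0.0004786] 0.018136759218321787 97
near edge [-0.00055015  0.00020033]
to go [ 4.86239336 44.55097432 -0.71416818]
```

Request:
apply_moves(moves=[[[4.8,20,0,0,0,0,0.2],[4.8,20,0,0,0,0,0.2],[4.8,20,0,0,0,0,0.2],[4.8,20,0,0,0,0,0.2],[4.8,44.5,-1,0,0,0,0.2],[4.8,44.5,-1,0,0,0,0.2],[4.8,44.5,-1,0,0,0,0.2],[4.8,44.5,-1,0,0,0,0.2]]])

```text
time_s: 6.75
eef_pos: [0.5582, -0.1471, 0.1504]
eef_rot: [-0.001, 1.0, -0.0, -0.001]
wrist_force: [0.4, 0.4, -0.0]
opening: 0.412
```

Request:
apply_moves(moves=[[[0.15,5,0,0,0,0,0.2],[0.15,5,0,0,0,0,0.2],[0.15,5,0,0,0,0,0.2],[0.15,5,0,0,0,0,0.2],[0.15,5,0,0,0,0,0.2]]])

```text
time_s: 7.25
eef_pos: [0.5607, -0.1937, 0.1514]
eef_rot: [-0.001, 1.0, 0.001, -0.001]
wrist_force: [0.5, -0.1, -0.8]
opening: 0.41
```

```bash
python3 - <<'E'
from bench import *; from h import *
o=get_obs();c=get_calibration("wrist");im=camera("wrist");cv2.imwrite("pics/w6.png",im[:,:,::-1]);p=o["eef_pos"]
print(p,local(o,[.5598,-.1972,p[2]]),proj(c,[.559,-.197,.093]))
cv2.imwrite("pics/w6c.png",cv2.resize(im[190:350,220:420],None,fx=4,fy=4,interpolation=cv2.INTER_CUBIC)[:,:,::-1])
E
```

```text
[ 0.56069952 -0.19370973  0.15141655] [-9.05347046e-02  3.48876711e-01 -2.54676882e-04] [326.0689375  230.51931088]
```

View pics/w6c.png

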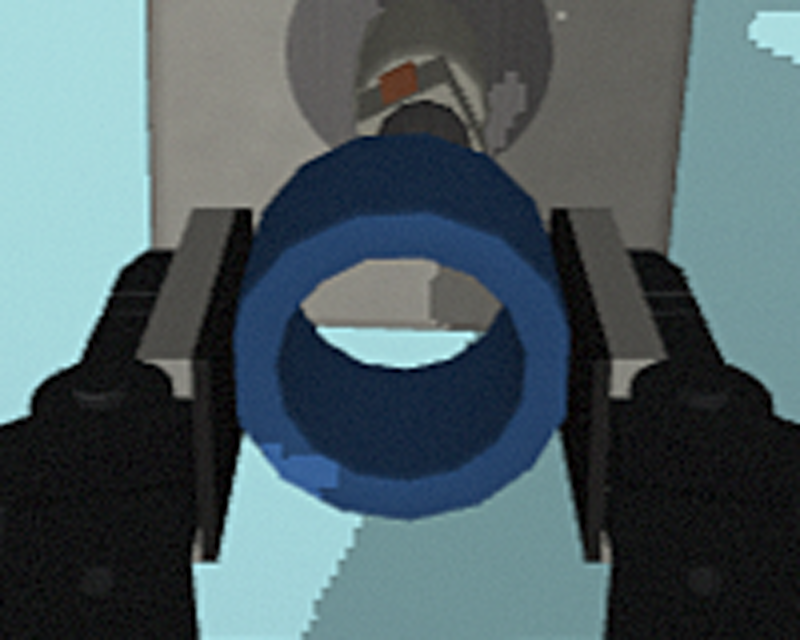

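The spacer ring's top face spans crop x 236–568 and y 212–518, with the spindle ahead. I'll shift over it and descend until the pilot sits inside the bore but stays above the shank. There the tip and the ring top are nearly coplanar, which makes the centring check direct.

Request:
apply_moves(moves=[[[-0.08,0.34,0,0,0,0,0.2],[-0.08,0.34,0,0,0,0,0.2],[-0.08,0.34,2,0,0,0,0.2],[-0.08,0.34,4,0,0,0,0.2],[-0.08,0.34,5.8,0,0,0,0.2],[-0.08,0.34,5.8,0,0,0,0.2],[-0.08,0.34,5.8,0,0,0,0.2],[-0.08,0.34,5.8,0,0,0,0.2]]])

```text
time_s: 8.1
eef_pos: [0.561, -0.1993, 0.0955]
eef_rot: [0.001, 1.0, -0.0, 0.001]
wrist_force: [0.1, -1.1, 0.3]
opening: 0.413
```

```bash
python3 - <<'E'
from bench import *; from h import *
o=get_obs();c=get_calibration("wrist");im=camera("wrist");cv2.imwrite("pics/w7.png",im[:,:,::-1]);p=o["eef_pos"]
print(p,o["wrist_force"],proj(c,[.559,-.197,.093]))
cv2.imwrite("pics/w7c.png",cv2.resize(im[220:340,250:390],None,fx=5,fy=5,interpolation=cv2.INTER_CUBIC)[:,:,::-1])
E
```

```text
[ 0.56101324 -0.19928312  0.09551413] [ 0.12179368 -1.05036276  0.29240051] [315.73975194 278.86199611]
```

View pics/w7c.png

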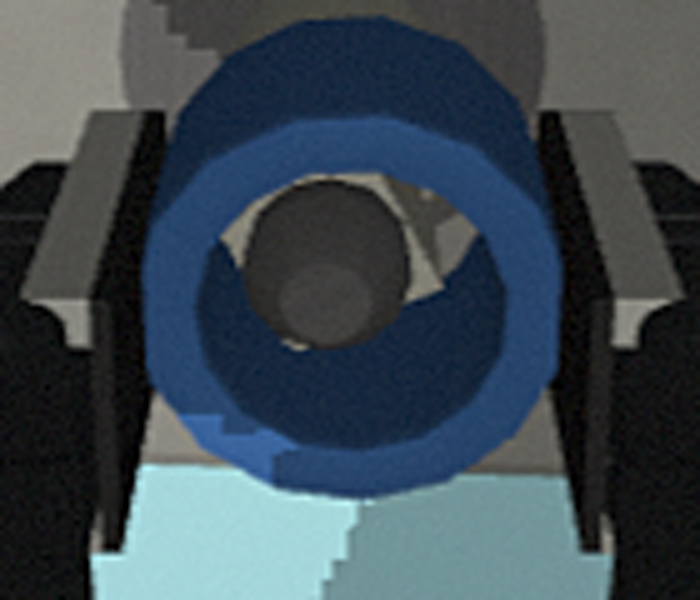

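In this view the bore centre is at crop (351,310) and the pilot tip at (325,303). Allowing for the 5 mm height difference, the spacer should go about 2 mm in -x and 2 mm in +y.

Request:
apply_moves(moves=[[[-0.2,-0.21,0,0,0,0,0.2],[-0.2,-0.21,0,0,0,0,0.2],[-0.2,-0.21,0.2,0,0,0,0.2],[-0.2,-0.21,0.2,0,0,0,0.2],[-0.2,-0.21,0.2,0,0,0,0.2],[-0.2,-0.21,0.2,0,0,0,0.2]]])

```text
time_s: 8.75
eef_pos: [0.5582, -0.1968, 0.0922]
eef_rot: [-0.0, 1.0, -0.0, -0.0]
wrist_force: [-0.0, -0.2, -0.1]
opening: 0.412
```

```bash
python3 - <<'E'
from bench import *; from h import *
o=get_obs();c=get_calibration("wrist");im=camera("wrist");cv2.imwrite("pics/w8.png",im[:,:,::-1]);p=o["eef_pos"]
print(p,o["wrist_force"],proj(c,[.559,-.197,.093]))
zt=p[2]+.0026
def bore(im,c,zt,lo,hi):
    hs=cv2.cvtColor(im,cv2.COLOR_RGB2HSV);m=cv2.inRange(hs,np.array(lo),np.array(hi))
    cs,_=cv2.findContours(m,cv2.RETR_EXTERNAL,cv2.CHAIN_APPROX_NONE);k=max(cs,key=cv2.contourArea)
    e=cv2.fitEllipse(k);return e,cv2.contourArea(k)
# top face: brighter blue
hs=cv2.cvtColor(im,cv2.COLOR_RGB2HSV);b=blobs(im,(100,120,20),(122,255,255),500)[0][2]
mm=np.zeros(im.shape[:2],np.uint8);cv2.drawContours(mm,[b],-1,255,-1)
v=hs[:,:,2][(mm>0)&(hs[:,:,0]>100)&(hs[:,:,0]<122)];print(np.percentile(v,[10,30,50,70,90]))
(e,a)=bore(im,c,zt,(100,100,85),(122,255,255));print("ring ellipse",e,a,"centre",onz(c,e[0],zt)-p)
g=((hs[:,:,1]<70)&(hs[:,:,2]<75)).astype(np.uint8)*255;hole=np.zeros_like(g);cv2.ellipse(hole,(e[0],(e[1][0]*.7,e[1][1]*.7),e[2]),255,-1)
cs,_=cv2.findContours(g&hole,cv2.RETR_EXTERNAL,cv2.CHAIN_APPROX_NONE)
for k in sorted(cs,key=cv2.contourArea)[-2:]: print("pilot",cv2.contourArea(k),cv2.minEnclosingCircle(k))
E
```

```text
[ 0.55818153 -0.19683521  0.09215978] [-0.0208998  -0.19705406 -0.08078429] [321.33096086 277.05800791]
[ 57.6  61.   66.  107.  112. ]
ring ellipse ((319.80841064453125, 280.7841796875), (75.9170913696289, 83.9361801147461), 88.93971252441406) 5003.5 centre [5.45669378e-05 4.91702665e-04 2.60000000e-03]
pilot 15.0 ((340.0, 265.5), 7.159010887145996)
pilot 880.5 ((320.2095031738281, 270.7481689453125), 17.816734313964844)
```

Ring and pilot now agree within about 0.5 mm. I'll lower it gently.

Request:
apply_moves(moves=[[[0.04,0,0.3,0,0,0,0.2],[0.04,0,0.5,0,0,0,0.2],[0.04,0,0.7,0,0,0,0.2],[0.04,0,0.9,0,0,0,0.2],[0.04,0,0.9,0,0,0,0.2]]])

```text
time_s: 9.3
eef_pos: [0.5585, -0.1968, 0.0828]
eef_rot: [-0.0, 1.0, -0.0, -0.0]
wrist_force: [0.3, 0.4, -0.6]
opening: 0.414
```

Spacer bottom is at about 61 mm, already around the shank, with no contact force. Continuing down.

Request:
apply_moves(moves=[[[0,0,0.6,0,0,0,0.2],[0,0,1.2,0,0,0,0.2],[0,0,1.8,0,0,0,0.2],[0,0,2.1,0,0,0,0.2],[0,0,2.3,0,0,0,0.2],[0,0,2.4,0,0,0,0.2],[0,0,2.4,0,0,0,0.2]]])

```text
time_s: 10.0
eef_pos: [0.5585, -0.1967, 0.059]
eef_rot: [-0.0, 1.0, -0.0, -0.0]
wrist_force: [0.3, 0.5, -0.5]
opening: 0.412
```

Request:
apply_moves(moves=[[[0,0,0.1,0,0,0,0.2],[0,0,0.1,0,0,0,0.6],[0,0,0.1,0,0,0,0.6],[0,0,0.1,0,0,0,0.6],[0,0,-4,0,0,0,0.7],[0,0,-8,0,0,0,0.9],[-3,0,-11,0,0,0,1],[-3,0,-11,0,0,0,1]]])

```text
time_s: 10.8
eef_pos: [0.5292, -0.1981, 0.1743]
eef_rot: [0.002, 1.0, -0.0, 0.003]
wrist_force: [1.0, -0.2, -0.2]
opening: 1.0
```

```bash
python3 - <<'E'
from bench import *; from h import *
o=get_obs();c=get_calibration("wrist");im=camera("wrist");cv2.imwrite("pics/w9.png",im[:,:,::-1]);p=o["eef_pos"]
print(p,o["wrist_force"])
hs=cv2.cvtColor(im,cv2.COLOR_RGB2HSV)
for vm in(20,85):
    for b in blobs(im,(100,100,vm),(122,255,255),400)[:2]:
        e=cv2.fitEllipse(b[2]);print(vm,b[0],np.round(e[0],1),np.round(e[1],1),"at z60",onz(c,e[0],.060).round(4),"px of expected",proj(c,[.559,-.197,.06]))
print("to wheel",local(o,[.5298,.1512,.06]))
E
```

```text
[ 0.52920849 -0.1980559   0.17426813] [ 0.96989194 -0.16770805 -0.16596805]
20 1926.0 [317.7 163.6] [48.3 50.9] at z60 [ 0.5593 -0.1965  0.06  ] px of expected [318.27055067 164.01722994]
85 1780.5 [317.5 164.8] [47.6 47.8] at z60 [ 0.5584 -0.1964  0.06  ] px of expected [318.27055067 164.01722994]
to wheel [-1.99366635e-02 -3.49746477e+01  1.12759051e+01]
```

The spacer is seated at (0.559,-0.1965), and its apparent size fits. Next, the wheel.

Request:
apply_moves(moves=[[[0,-35,3,0,0,0,0.87],[0,-35,3,0,0,0,0.87],[0,-35,3,0,0,0,0.87],[0,-35,3,0,0,0,0.87],[0,-35,3,0,0,0,0.87],[0,-35,3,0,0,0,0.87],[0,-35,10,0,0,0,0.87],[0,-35,10,0,0,0,0.87]]])

```text
time_s: 11.65
eef_pos: [0.5281, 0.1557, 0.0673]
eef_rot: [-0.0, 1.0, 0.001, -0.0]
wrist_force: [0.7, -0.5, -0.2]
opening: 0.871
```

Request:
apply_moves(moves=[[[0,0,0,0,0,0,0.87],[0,0,0,0,0,0,0.87],[0,0,0,0,0,0,0.87]]])

```text
time_s: 11.95
eef_pos: [0.5298, 0.1525, 0.0701]
eef_rot: [0.0, 1.0, -0.0, 0.001]
wrist_force: [0.9, 0.1, 0.8]
opening: 0.873
```

```bash
python3 - <<'E'
from bench import *; from h import *
o=get_obs();c=get_calibration("wrist");im=camera("wrist");cv2.imwrite("pics/w10.png",im[:,:,::-1]);p=o["eef_pos"]
b=blobs(im,(0,60,60),(9,255,255),500)[0];e=cv2.fitEllipse(b[2]);print(p,b[0],e,onz(c,e[0],.013),cv2.boundingRect(b[2]))
print("go",local(o,[.5298,.1512,.021]),local(o,[*onz(c,e[0],.013)[:2],.021]))
E
```

```text
[0.52979273 0.15246814 0.070148  ] 7393.0 ((322.2342224121094, 228.41436767578125), (95.15104675292969, 98.9695053100586), 91.50023651123047) [0.53015145 0.15145583 0.013     ] (272, 180, 101, 97)
go [-0.00749747  0.12615832  4.91481092] [0.02762651 0.10054585 4.91486704]
```

Request:
apply_moves(moves=[[[0,0.11,2.5,0,0,0,0.87],[0,0.11,4.8,0,0,0,0.87],[0,0.11,4.85,0,0,0,0.87],[0,0.11,4.85,0,0,0,0.87],[0,0.11,4.85,0,0,0,0.5],[0,0.11,4.85,0,0,0,0.5],[0,0.11,4.85,0,0,0,0.5],[0,0.11,4.85,0,0,0,0.5]]])

```text
time_s: 12.8
eef_pos: [0.5304, 0.1519, 0.0232]
eef_rot: [0.0, 1.0, -0.0, 0.002]
wrist_force: [-1.7, -2.3, 6.6]
opening: 0.658
```

Request:
apply_moves(moves=[[[0,0,0,0,0,0,0.5],[0,0,0,0,0,0,0.5],[0,0,-4,0,0,0,0.5],[0,0,-8,0,0,0,0.5],[0,0,-12,0,0,0,0.5],[0,0,-12,0,0,0,0.5],[0,0,-12,0,0,0,0.5],[0,0,-12,0,0,0,0.5]]])

```text
time_s: 13.6
eef_pos: [0.5279, 0.152, 0.1401]
eef_rot: [0.0, 1.0, -0.0, -0.001]
wrist_force: [-0.5, -0.2, -1.6]
opening: 0.657
```

```bash
python3 - <<'E'
from bench import *; from h import *
o=get_obs();c=get_calibration("wrist");im=camera("wrist");cv2.imwrite("pics/w11.png",im[:,:,::-1]);p=o["eef_pos"]
b=blobs(im,(0,60,60),(9,255,255),500)[0];e=cv2.fitEllipse(b[2]);print(p,o["opening"],b[0],e,cv2.boundingRect(b[2]))
for dz in(-.006,-.009):print((onz(c,e[0],p[2]+dz)-p).round(4))
print("go",local(o,[.559,-.197,.16]))
cv2.imwrite("pics/w11c.png",im[150:400,170:470][:,:,::-1])
E
```

```text
[0.52792591 0.15201462 0.14009954] 0.6565584914799438 12055.5 ((319.9272766113281, 265.08538818359375), (121.07315826416016, 126.74620056152344), 89.79961395263672) (257, 204, 127, 122)
[ 0.0029  0.0004 -0.006 ]
[ 0.0013  0.0004 -0.009 ]
go [ 3.1125235  34.90097115 -1.99066021]
```

View pics/w11c.png

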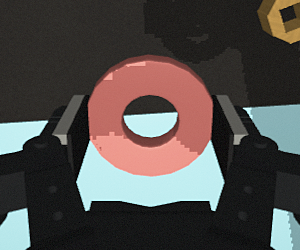

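The wheel is held level in the jaws. I'll carry it to the spindle.

Request:
apply_moves(moves=[[[3.1,34.9,0,0,0,0,0.5],[3.1,34.9,0,0,0,0,0.5],[3.1,34.9,0,0,0,0,0.5],[3.1,34.9,0,0,0,0,0.5],[3.1,34.9,0,0,0,0,0.5],[3.1,34.9,0,0,0,0,0.5],[3.1,34.9,0,0,0,0,0.5],[3.1,34.9,0,0,0,0,0.5]]])

```text
time_s: 14.45
eef_pos: [0.5591, -0.203, 0.1394]
eef_rot: [0.001, 1.0, -0.003, -0.0]
wrist_force: [0.6, -0.3, -1.6]
opening: 0.657
```

Request:
apply_moves(moves=[[[0,0,0.5,0,0,0,0.5],[0,0,2,0,0,0,0.5],[0,0,2.2,0,0,0,0.5],[0,0,2.2,0,0,0,0.5],[0,0,2.2,0,0,0,0.5],[0,0,2.2,0,0,0,0.5]]])

```text
time_s: 15.05
eef_pos: [0.56, -0.1965, 0.1192]
eef_rot: [0.0, 1.0, 0.0, 0.0]
wrist_force: [-0.5, 0.6, 0.4]
opening: 0.657
```

```bash
cat > chk.py <<'E'
from bench import *; from h import *
import sys
n,dz=sys.argv[1],float(sys.argv[2])
o=get_obs();c=get_calibration("wrist");im=camera("wrist");cv2.imwrite(f"pics/{n}.png",im[:,:,::-1]);p=o["eef_pos"]
zt=p[2]+dz
m=cv2.inRange(cv2.cvtColor(im,cv2.COLOR_RGB2HSV),np.array((0,60,20)),np.array((9,255,255)))
cs,h=cv2.findContours(m,cv2.RETR_CCOMP,cv2.CHAIN_APPROX_NONE);k=max(cs,key=cv2.contourArea)
def circ(q,z):
    W=np.array([onz(c,a,z)[:2] for a in q.astype(float)]);s=np.linalg.lstsq(np.c_[2*W,np.ones(len(W))],(W**2).sum(1),rcond=None)[0];return (s[:2]).round(4),np.sqrt(s[2]+s[:2]@s[:2]).round(4)
k=k[:,0];M=k.mean(0);print(p,o["wrist_force"].round(1),"outer lower half",circ(k[k[:,1]>M[1]],zt))
u,v=proj(c,[.559,-.197,.093]);print("exp tip px",u,v,"img centre of mask",M)
cv2.imwrite(f"pics/{n}c.png",cv2.resize(im[190:340,230:410],None,fx=4,fy=4,interpolation=cv2.INTER_CUBIC)[:,:,::-1])
E
python3 chk.py w12 -.0082
```

```text
[ 0.55998408 -0.19645345  0.11915756] [-0.5  0.6  0.4] outer lower half (array([ 0.5581, -0.196 ]), np.float64(0.0288))
exp tip px 321.8216992234472 253.1273384959816 img centre of mask [320.16147309 265.5694051 ]
```

View pics/w12c.png

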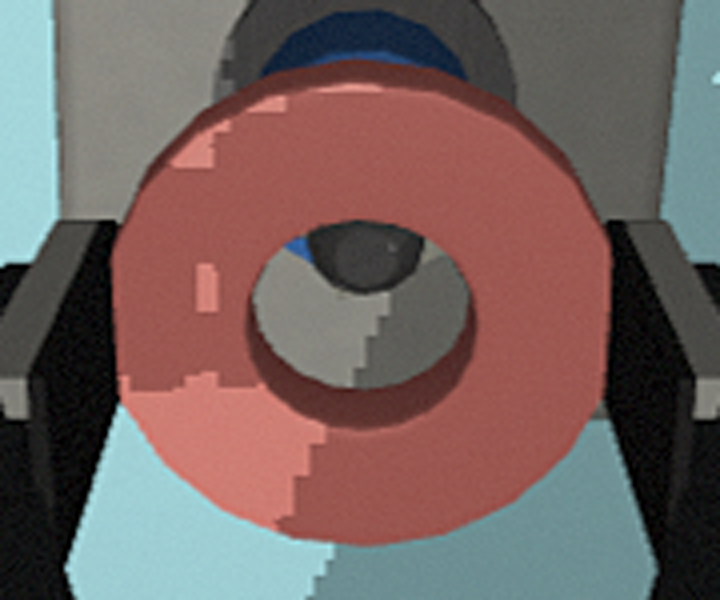

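The wheel's bore centre is at crop (361.5,325) and the tip at about (365,257), 18 mm lower. I'll convert to positions.

```bash
python3 - <<'E'
from bench import *; from h import *
o=get_obs();c=get_calibration("wrist");p=o["eef_pos"]
F=lambda x,y:(x/4+230-.4,y/4+190-.4)
for dz in(-.0082,-.006): print("bore",onz(c,F(361.5,325),p[2]+dz),"outer",onz(c,F(361.5,(80+545)/2),p[2]+dz))
print("tip",onz(c,F(365,257),.093),p)
E
```

```text
bore [ 0.55881824 -0.19622653  0.11106297] outer [ 0.56041273 -0.19622629  0.11106297]
bore [ 0.56003335 -0.19622284  0.11326297] outer [ 0.56160143 -0.1962226   0.11326297]
tip [ 0.55856328 -0.19670387  0.093     ] [ 0.56000216 -0.19665943  0.11926297]
```

Request:
apply_moves(moves=[[[-0.07,0.03,0.5,0,0,0,0.5],[-0.07,0.03,1.2,0,0,0,0.5],[-0.07,0.03,1.8,0,0,0,0.5],[-0.07,0.03,1.8,0,0,0,0.5],[-0.07,0.03,1.8,0,0,0,0.5],[-0.07,0.03,1.8,0,0,0,0.5]]])

```text
time_s: 15.7
eef_pos: [0.5589, -0.1973, 0.1008]
eef_rot: [0.0, 1.0, -0.0, 0.0]
wrist_force: [0.6, -0.5, -1.3]
opening: 0.661
```

```bash
python3 chk.py w13 -.0082; python3 - <<'E'
from bench import *; from h import *
im=cv2.imread("pics/w13.png")[:,:,::-1]
hs=cv2.cvtColor(np.ascontiguousarray(im),cv2.COLOR_RGB2HSV)
# ascii of bore zone: P bright pink, p dark pink, d dark grey, . other
for y in range(236,306,2):
    print(y,"".join(("P" if hs[y,x,2]>125 else "p") if (hs[y,x,0]<12 and hs[y,x,1]>60) else ("#" if hs[y,x,2]<62 else "d" if hs[y,x,2]<85 else ".") for x in range(284,358)))
E
```

```text
[ 0.5589323  -0.19730954  0.10076543] [ 0.6 -0.5 -1.3] outer lower half (array([ 0.557 , -0.1969]), np.float64(0.0288))
exp tip px 320.22409143496736 268.8508683574687 img centre of mask [319.92957746 265.28450704]
236 PPPPPPPPPPPPPPPPPPPPPPPPPPPPPPPPPPPPPPPPPPPPPPPPPPPPPPPPPPPPPPPPPPPPPPPPPP
238 PPPPPPPPPPPPPPPPPPPPPPPPPPPPPPPPPPPPPPPPPPPPPPPPPPPPPPPPPPPPPPPPPPPPPPPPPP
240 PPPPPPPPPPPPPPPPPPPPPPPPPPPPPPPPPPPPPPPPPPPPPPPPPPPPPPPPPPPPPPPPPPPPPPPPPP
242 PPPPPPPPPPPPPPPPPPPPPPPPPPPPPPPPPPPPPPPPPPPPPPPPPPPPPPPPPPPPPPPPPPPPPPPPPP
244 PPPPPPPPPPPPPPPPPPPPPPPPPPPPPPPPPPPPPPPPPPPPPPPPPPPPPPPPPPPPPPPPPPPPPPPPPP
246 PPPPPPPPPPPPPPPPPPPPPPPPPPpppd...............PPPPPPPPPPPPPPPPPPPPPPPPPPPPP
248 PPPPPPPPPPPPPPPPPPPPPPpddd..d##############d....##pPPPPPPPPPPPPPPPPPPPPPPP
250 PPPPPPPPPPPPPPPPPPpddd....####################...d#ddpPPPPPPPPPPPPPPPPPPPP
252 PPPPPPPPPPPPPPPPp......#########################..dddddd.PPPPPPPPPPPPPPPPP
254 PPPPPPPPPPPPPP........############################.d#ddd...PPPPPPPPPPPPPPP
256 PPPPPPPPPPPP.........d############################d.d#ddd....PPPPPPPPPPPPP
258 PPPPPPPPPPPd
[... 1179 characters left out ...]
PPPPPPPPPpppppppppppppppppppppppppppppppppppppppppppPPPPPPPPPPPPPPPP
290 PPPPPPPPPPPPPPPPPPpppppppp.pppppppppppppppppppppppppppppPPPPPPPPPPPPPPPPPP
292 PPPPPPPPPPPPPPPPPPPPpppppppppppppppppppppppppppppppppPPPPPPPPPPPPPPPPPPPPP
294 PPPPPPPPPPPPPPPPPPPPPPPPpppppppppppppppppppppppppPPPPPPPPPPPPPPPPPPPPPPPPP
296 PPPPPPPPPPPPPPPPPPPPPPPPPPPPPPpppppppppppppPPPPPPPPPPPPPPPPPPPPPPPPPPPPPPP
298 PPPPPPPPPPPPPPPPPPPPPPPPPPPPPPPPPPPPPPPPPPPPPPPPPPPPPPPPPPPPPPPPPPPPPPPPPP
300 PPPPPPPPPPPPPPPPPPPPPPPPPPPPPPPPPPPPPPPPPPPPPPPPPPPPPPPPPPPPPPPPPPPPPPPPPP
302 PPPPPPPPPPPPPPPPPPPPPPPPPPPPPPPPPPPPPPPPPPPPPPPPPPPPPPPPPPPPPPPPPPPPPPPPPP
304 PPPPPPPPPPPPPPPPPPPPPPPPPPPPPPPPPPPPPPPPPPPPPPPPPPPPPPPPPPPPPPPPPPPPPPPPPP
```

Bore centre (320,271) and tip (320,270.5) are coplanar and concentric. Lowering.

Request:
apply_moves(moves=[[[0,0,0.5,0,0,0,0.5],[0,0,1,0,0,0,0.5],[0,0,1.3,0,0,0,0.5],[0,0,1.6,0,0,0,0.5],[0,0,1.9,0,0,0,0.5],[0,0,1.9,0,0,0,0.5]]])

```text
time_s: 16.35
eef_pos: [0.559, -0.1973, 0.0814]
eef_rot: [0.0, 1.0, -0.0, 0.0]
wrist_force: [2.0, 0.1, -1.3]
opening: 0.656
```

Request:
apply_moves(moves=[[[0,0,0.1,0,0,0,0.5],[0,0,0.2,0,0,0,0.5],[0,0,0.25,0,0,0,0.5],[0,0,0.25,0,0,0,0.5]]])

```text
time_s: 16.75
eef_pos: [0.5591, -0.1973, 0.0793]
eef_rot: [0.0, 1.0, -0.0, 0.0]
wrist_force: [1.5, 0.5, 0.2]
opening: 0.657
```

Request:
apply_moves(moves=[[[0,0,0.04,0,0,0,0.9],[0,0,0.04,0,0,0,0.9],[0,0,0.04,0,0,0,0.9],[0,0,-3,0,0,0,0.9],[0,0,-6,0,0,0,0.9],[-3,0,-9,0,0,0,0.9],[-3,0,-9,0,0,0,0.9],[-3,0,-9,0,0,0,0.9]]])

```text
time_s: 17.55
eef_pos: [0.5291, -0.1975, 0.17]
eef_rot: [0.0, 1.0, -0.0, 0.001]
wrist_force: [-0.1, -0.5, 0.2]
opening: 0.901
```

```bash
python3 - <<'E'
from bench import *; from h import *
o=get_obs();c=get_calibration("wrist");im=camera("wrist");cv2.imwrite("pics/w14.png",im[:,:,::-1]);p=o["eef_pos"]
b=blobs(im,(0,60,50),(9,255,255),500)[0];e=cv2.fitEllipse(b[2]);x=proj(c,[.559,-.197,.07]);r=(proj(c,[.559,-.227,.07])-proj(c,[.559,-.167,.07]))[0]
print(p,b[0],e,"world z68",onz(c,e[0],.068),"exp px,dia",x,r)
E
```

```text
[ 0.52905737 -0.19748687  0.1699932 ] 5407.5 ((319.3882751464844, 166.2532958984375), (82.67911529541016, 83.33804321289062), 84.59346771240234) world z68 [ 0.55898738 -0.19688429  0.068     ] exp px,dia [319.55338285 166.75673269] 85.18537105006027
```

Request:
apply_moves(moves=[[[-2.5,-24.2,0,0,0,0,0.8],[-2.5,-24.2,0,0,0,0,0.8],[-2.5,-24.2,0,0,0,0,0.8],[-2.5,-24.2,0,0,0,0,0.8],[-2.5,-24.2,0,0,0,0,0.8],[-2.5,-24.2,4,0,0,0,0.8],[-2.5,-24.2,4,0,0,0,0.8],[-2.5,-24.2,4,0,0,0,0.8]]])

```text
time_s: 18.4
eef_pos: [0.5029, 0.0449, 0.1278]
eef_rot: [-0.0, 1.0, -0.0, -0.002]
wrist_force: [-0.3, -0.0, 0.8]
opening: 0.797
```

```bash
python3 - <<'E'
from bench import *; from h import *
o=get_obs();c=get_calibration("wrist");im=camera("wrist");cv2.imwrite("pics/w15.png",im[:,:,::-1]);p=o["eef_pos"]
u,v=proj(c,[.556,.045,.029]);print(p,u,v)
b=blobs(im,(12,60,40),(32,255,255),500)[0];print(b[0],b[1],cv2.boundingRect(b[2]))
x0,y0=int(b[1][0])-65,max(int(b[1][1])-50,0);print(x0,y0)
hs=cv2.cvtColor(im,cv2.COLOR_RGB2HSV)
m=np.zeros(im.shape[:2],np.uint8);cv2.drawContours(m,[b[2]],-1,255,-1)
print(np.percentile(hs[:,:,2][m>0],[5,20,40,60,80,95]))
cv2.imwrite("pics/w15c.png",cv2.resize(im[y0:y0+100,x0:x0+130],None,fx=6,fy=6,interpolation=cv2.INTER_CUBIC)[:,:,::-1])
E
```

```text
[0.50288147 0.04488493 0.12782197] 320.33114176457366 132.5619527315257
2649.0 (319.16761041902606, 131.94658361645904) (289, 101, 62, 63)
254 81
[ 31.  49. 231. 240. 241. 249.]
```

View pics/w15c.png

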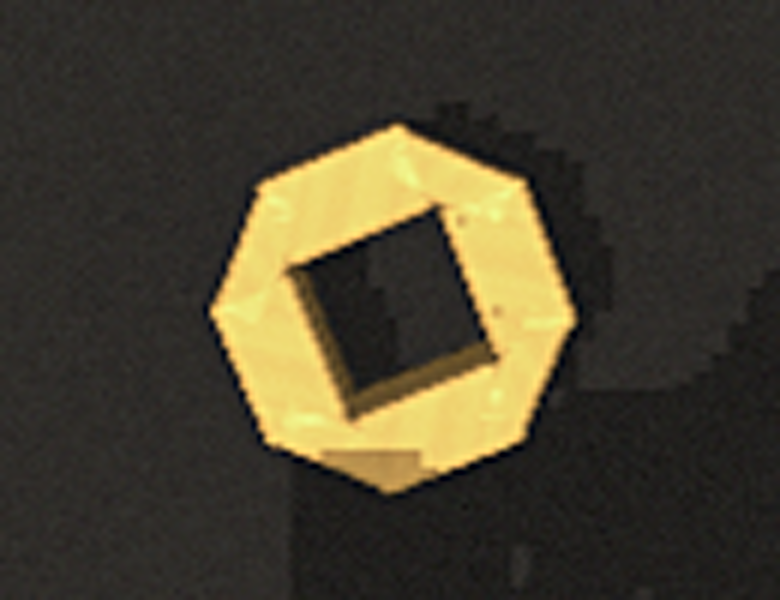

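The picture shows the bushing's hole corners at crop (290,268), (440,207), (495,360), (350,418), so the hole and four flats are turned about 21°. The wheel checks out at (0.559,-0.197).

```bash
python3 - <<'E'
from bench import *; from h import *
o=get_obs();c=get_calibration("wrist");p=o["eef_pos"];print(p,o["q"])
P=lambda x,y:np.array([x/6+254-.4,y/6+81-.4])
for nm,q in(("hole",((290,268),(440,207),(495,360),(350,418))),("out",((398,123),(527,183),(577,317),(525,440),(390,495),(265,440),(212,312),(260,187)))):
    W=np.array([onz(c,P(*a),.029)[:2] for a in q]);D=np.roll(W,-1,0)-W
    print(nm,W.mean(0),np.linalg.norm(D,axis=1).round(4),(np.degrees(np.arctan2(D[:,1],D[:,0]))%45).round(1))
x,y=W.mean(0);print(local(o,[x,y,.027]))
print(tri([(np.load("c4.npy",allow_pickle=True).item(),(375.9,109.6)),(c,(319.17,131.95))])[0])
E
```

```text
[0.5040488  0.04429088 0.1290796 ] [-1.47248074e-01  1.77565610e-01  1.87877699e+00 -1.36052506e-04
  1.08670711e+00  1.42452311e+00]
hole [0.55706871 0.04506783] [0.0182 0.0182 0.018  0.0182] [21.5 20.6 21.6 21.4]
out [0.55703152 0.04501166] [0.0158 0.0159 0.0151 0.0169 0.0159 0.0157 0.0149 0.0169] [20.9 22.  22.9 22.3 21.  21.4 22.2 23.9]
[ 5.31309167 -0.07595477 10.20022559]
[0.55651076 0.04497241 0.01851878]
```

Request:
apply_moves(moves=[[[5.3,-0.08,3,0,0,-0.374,0.75],[5.3,-0.08,6,0,0,-0.374,0.75],[5.3,-0.08,6,0,0,-0.374,0.75],[5.3,-0.08,6,0,0,-0.374,0.75],[5.3,-0.08,6,0,0,-0.374,0.75],[5.3,-0.08,6,0,0,-0.374,0.75],[5.3,-0.08,6,0,0,-0.374,0.75]]])

```text
time_s: 19.15
eef_pos: [0.5576, 0.0453, 0.0705]
eef_rot: [0.0, 0.983, 0.185, 0.001]
wrist_force: [0.1, -0.7, 0.4]
opening: 0.754
```

```bash
python3 - <<'E'
from bench import *; from h import *
o=get_obs();print(o["eef_pos"],local(o,[.557,.045,.028]),Ro.from_quat(np.roll(o["eef_rot"],-1)).as_matrix().round(3).tolist())
E
```

```text
[0.55764196 0.04526926 0.0705062 ] [-7.77475197e-02 -2.54655413e-03  4.25047778e+00] [[0.931, 0.364, 0.002], [0.364, -0.931, -0.0], [0.002, 0.001, -1.0]]
```

Request:
apply_moves(moves=[[[-0.06,0,2.5,0,0,0,0.75],[-0.06,0,4.2,0,0,0,0.75],[-0.06,0,4.25,0,0,0,0.75],[-0.06,0,4.25,0,0,0,0.75],[-0.06,0,4.25,0,0,0,0.25],[-0.06,0,4.25,0,0,0,0.25],[-0.06,0,4.25,0,0,0,0.25],[-0.06,0,4.25,0,0,0,0.25]]])

```text
time_s: 19.95
eef_pos: [0.5577, 0.0452, 0.0283]
eef_rot: [0.0, 0.983, 0.186, 0.001]
wrist_force: [-0.8, -0.6, 6.8]
opening: 0.431
```

Request:
apply_moves(moves=[[[0,0,0,0,0,0,0.2],[0,0,0,0,0,0,0.2],[0,0,-4,0,0,0,0.2],[0,0,-8,0,0,0,0.2],[0,0,-12,0,0,-0.085,0.2],[0,0,-12,0,0,-0.085,0.2],[0,0,-12,0,0,-0.085,0.2],[0,0,-12,0,0,-0.085,0.2]]])

```text
time_s: 20.75
eef_pos: [0.5552, 0.0455, 0.1453]
eef_rot: [-0.0, 0.974, 0.227, -0.001]
wrist_force: [0.0, -0.6, -2.3]
opening: 0.434
```

```bash
cat > asc.py <<'E'
from bench import *; from h import *
import sys
o=get_obs();c=get_calibration("wrist");im=camera("wrist");cv2.imwrite(f"pics/{sys.argv[1]}.png",im[:,:,::-1]);p=o["eef_pos"]
print(p,o["opening"],o["wrist_force"].round(1),np.degrees(2*np.arctan2(o["eef_rot"][2],o["eef_rot"][1])).round(2),"to seat",local(o,[.559,-.197,.15]).round(2),proj(c,[.559,-.197,.093]))
hs=cv2.cvtColor(im,cv2.COLOR_RGB2HSV)
y0,y1,x0,x1=map(int,sys.argv[2:6])
for y in range(y0,y1,2): print(y,"".join(("B" if hs[y,x,2]>170 else "b" if hs[y,x,2]>110 else "o") if (10<hs[y,x,0]<33 and hs[y,x,1]>80) else ("#" if hs[y,x,2]<60 else "d" if hs[y,x,2]<90 else ".") for x in range(x0,x1)))
E
python3 asc.py w16 226 330 270 370
```

```text
[0.55517856 0.04552751 0.14529967] 0.4337552510954428 [ 0.  -0.6 -2.3] 26.25 to seat [-10.39  21.92  -0.48] [641.65839667 373.18447923]
226 ##############################obboooooooooooooooooooooooooooboooobooooo#############################
228 ###########################obbbboooooooooooooooobooooooooooooobbooooooooo###########################
230 #########################dobbbbboooooooooooooooooooooooooooooobbooooooooooo#########################
232 #######################obbbbbbboooooooooooooooooooobooooooooooobooooooooooooo#######################
234 #####################obbobbbbbbboooooooobboooooooobooooooooooobbbooooooooooooood####################
236 ###################ooboobbbbbbbooooooooobboooooobobooooooooobooboooooooooooooooooo##################
238 #################oobboobbbbbbbboooooooobobbooooobobooboooooooooboobooooooooooooooooo################
240 ###############ooobooobbbbbbbboooooooooooooooooooooooooooooooooooooobooooooooooooooood##############
242 ddddddd#o###oooooooooobbbbboobBBBBBBBBBBBBBBBBBBBBBBBBBBBBBbbbbbbbbbbbbbooooooooooooooooo####ddddddd
244 ......d####oooo
[... 3795 characters left out ...]
BBbBBBBBBBBBBBBBBBBBBBBBBBBBBBBBBBBBBBBBB.........................####
318 #####..........................BBBBBBBBBBBBBBBBBBBBBBBBBBBBBBBBBBBBBbb..........................do##
320 ##o#.............................................................................................###
322 ##o#.............................................................................................###
324 ###..............................................................................................d##
326 ##o...............................................................................................##
328 ##d...............................................................................................##
```

The bushing is held square to the jaws, with the hole at px x 299–341, y 263–300. Tool yaw is 26.25°, matching the head's 26.2°. Carrying it to the spindle.

Request:
apply_moves(moves=[[[-10.4,21.9,-0.4,0,0,0,0.2],[-10.4,21.9,-0.4,0,0,0,0.2],[-10.4,21.9,-0.4,0,0,0,0.2],[-10.4,21.9,-0.4,0,0,0,0.2],[-10.4,21.9,-0.4,0,0,0,0.2],[-10.4,21.9,-0.4,0,0,0,0.2],[-10.4,21.9,-0.4,0,0,0,0.2],[-10.4,21.9,-0.4,0,0,0,0.2]]])

```text
time_s: 21.6
eef_pos: [0.5593, -0.1958, 0.1492]
eef_rot: [-0.001, 0.974, 0.228, -0.001]
wrist_force: [-0.5, 0.6, -2.4]
opening: 0.428
```

Request:
apply_moves(moves=[[[0,0,0.5,0,0,0,0.2],[0,0,1.5,0,0,0,0.2],[0,0,2,0,0,0,0.2],[0,0,2,0,0,0,0.2],[0,0,2,0,0,0,0.2]]])

```text
time_s: 22.1
eef_pos: [0.5601, -0.1967, 0.1304]
eef_rot: [-0.0, 0.974, 0.228, -0.0]
wrist_force: [-0.2, 0.2, -1.4]
opening: 0.434
```

```bash
cat > hole.py <<'E'
from bench import *; from h import *
import sys
o=get_obs();c=get_calibration("wrist");im=camera("wrist");cv2.imwrite(f"pics/{sys.argv[1]}.png",im[:,:,::-1]);p=o["eef_pos"];zt=p[2]+.0007
R=Ro.from_quat(np.roll(o["eef_rot"],-1))
print("yaw",np.degrees(2*np.arctan2(o["eef_rot"][2],o["eef_rot"][1])).round(2),p,o["wrist_force"].round(1),"hole c",onz(c,(320,281.3),zt).round(4),"exp tip",proj(c,[.559,-.197,.093]).round(1),proj(c,[.5587,-.1968,.088]).round(1))
print("tool shift hole->(.5588,-.1968):",(R.inv().apply(np.array([.5588,-.1968,zt])-onz(c,(320,281.3),zt))*100).round(3))
hs=cv2.cvtColor(im,cv2.COLOR_RGB2HSV)
for y in range(256,308,2): print(y,"".join("o" if (10<hs[y,x,0]<33 and hs[y,x,1]>90) else ("#" if hs[y,x,2]<60 else "d" if hs[y,x,2]<90 else ".") for x in range(292,350)))
E
python3 hole.py w17
```

```text
yaw 26.31 [ 0.56005364 -0.19669438  0.13039226] [-0.2  0.2 -1.4] hole c [ 0.5589 -0.197   0.1311] exp tip [320.2 244.3] [319.6 240.9]
tool shift hole->(.5588,-.1968): [ 0.    -0.017  0.   ]
256 oooooooooooooooooooooooooooooooooooooooooooooooooooooooooo
258 oooooooooooooooooooooooooooooooooooooooooooooooooooooooooo
260 oooooooooooooooooooooooooooooooooooooooooooooooooooooooooo
262 oooooooooooooooooooooooooooooooooooooooooooooooooooooooooo
264 oooooooooo.....................................ooooooooooo
266 oooooooooo.....................................ooooooooooo
268 oooooooooo.....................................ooooooooooo
270 oooooooooo....................................dooooooooooo
272 oooooooooodd.................................ddooooooooooo
274 ooooooooood.....dd............ddddddddddddddd.dooooooooooo
276 oooooooooooooooooooooooooooooooooooooooooooooooooooooooooo
278 oooooooooooooooooooooooooooooooooooooooooooooooooooooooooo
280 oooooooooooooooooooooooooooooooooooooooooooooooooooooooooo
282 oooooooooooooooooooooooooooooooooooooooooooooooooooooooooo
284 oooooooooooooooooooooooooooooooooooooooooooooooooooooooooo
286 oooooooooooooooooooooooooooooooooooooooooooooooooooooooooo
288 oooooooooooooooooooooooooooooooooooooooooooooooooooooooooo
290 oooooooooooooooooooooooooooooooooooooooooooooooooooooooooo
292 oooooooooooooooooooooooooooooooooooooooooooooooooooooooooo
294 oooooooooooooooooooooooooooooooooooooooooooooooooooooooooo
296 oooooooooooooooooooooooooooooooooooooooooooooooooooooooooo
298 oooooooooooooooooooooooooooooooooooooooooooooooooooooooooo
300 oooooooooooooooooooooooooooooooooooooooooooooooooooooooooo
302 oooooooooooooooooooooooooooooooooooooooooooooooooooooooooo
304 oooooooooooooooooooooooooooooooooooooooooooooooooooooooooo
306 oooooooooooooooooooooooooooooooooooooooooooooooooooooooooo
```

Aligned within the measurement. I'll lower over the pilot to just above the head and feel for contact.

Request:
apply_moves(moves=[[[-0.02,-0.02,0.6,0,0,0,0.2],[-0.02,-0.02,1.1,0,0,0,0.2],[-0.02,-0.02,1.4,0,0,0,0.2],[-0.02,-0.02,1.6,0,0,0,0.2],[-0.02,-0.02,1.7,0,0,0,0.2],[-0.02,-0.02,1.7,0,0,0,0.2]]])

```text
time_s: 22.75
eef_pos: [0.5598, -0.197, 0.1135]
eef_rot: [-0.0, 0.974, 0.227, -0.0]
wrist_force: [-0.1, 0.3, -2.5]
opening: 0.43
```

```bash
python3 hole.py w18
```

```text
yaw 26.28 [ 0.55978917 -0.19697848  0.11353783] [-0.1  0.3 -2.5] hole c [ 0.5586 -0.1972  0.1142] exp tip [319.9 257.9] [319.3 253.7]
tool shift hole->(.5588,-.1968): [ 0.035 -0.031  0.   ]
256 oooooooooooooooooooooooooooooooooooooooooooooooooooooooooo
258 oooooooooooooooooooooooooooooooooooooooooooooooooooooooooo
260 oooooooooooooooooooooooooooooooooooooooooooooooooooooooooo
262 oooooooooooooooooooooooooooooooooooooooooooooooooooooooooo
264 oooooooooo.......d#############d#####d.........ooooooooooo
266 oooooooooo..........d##############d...........ooooooooooo
268 oooooooooo.....................................ooooooooooo
270 oooooooooo.....................................ooooooooooo
272 oooooooooo.....................................ooooooooooo
274 oooooooooo.....................................ooooooooooo
276 oooooooooooooooooooooooooooooooooooooooooooooooooooooooooo
278 oooooooooooooooooooooooooooooooooooooooooooooooooooooooooo
280 oooooooooooooooooooooooooooooooooooooooooooooooooooooooooo
282 oooooooooooooooooooooooooooooooooooooooooooooooooooooooooo
284 oooooooooooooooooooooooooooooooooooooooooooooooooooooooooo
286 oooooooooooooooooooooooooooooooooooooooooooooooooooooooooo
288 oooooooooooooooooooooooooooooooooooooooooooooooooooooooooo
290 oooooooooooooooooooooooooooooooooooooooooooooooooooooooooo
292 oooooooooooooooooooooooooooooooooooooooooooooooooooooooooo
294 oooooooooooooooooooooooooooooooooooooooooooooooooooooooooo
296 oooooooooooooooooooooooooooooooooooooooooooooooooooooooooo
298 oooooooooooooooooooooooooooooooooooooooooooooooooooooooooo
300 oooooooooooooooooooooooooooooooooooooooooooooooooooooooooo
302 oooooooooooooooooooooooooooooooooooooooooooooooooooooooooo
304 oooooooooooooooooooooooooooooooooooooooooooooooooooooooooo
306 oooooooooooooooooooooooooooooooooooooooooooooooooooooooooo
```

Tip rim appears where expected (x≈319.5, lower edge ≈267). Feeling downwards to the head.

Request:
apply_moves(moves=[[[0,0,0.3,0,0,0,0.2],[0,0,0.5,0,0,0,0.2],[0,0,0.6,0,0,0,0.2],[0,0,0.7,0,0,0,0.2],[0,0,0.7,0,0,0,0.2]]])

```text
time_s: 23.3
eef_pos: [0.5598, -0.1969, 0.1065]
eef_rot: [-0.0, 0.974, 0.227, -0.0]
wrist_force: [-0.4, -0.1, -2.3]
opening: 0.431
```

Request:
apply_moves(moves=[[[0,0,0.1,0,0,0,0.2],[0,0,0.2,0,0,0,0.2],[0,0,0.25,0,0,0,0.2],[0,0,0.25,0,0,0,0.2]]])

```text
time_s: 23.7
eef_pos: [0.5598, -0.1969, 0.1041]
eef_rot: [-0.0, 0.974, 0.227, -0.0]
wrist_force: [0.8, 0.5, -2.2]
opening: 0.429
```

The bushing is about 3 mm below the head's top with no resistance, so the square seems to have entered. Continuing.

Request:
apply_moves(moves=[[[0,0,0.1,0,0,0,0.2],[0,0,0.2,0,0,0,0.2],[0,0,0.25,0,0,0,0.2],[0,0,0.25,0,0,0,0.2]]])

```text
time_s: 24.1
eef_pos: [0.56, -0.1969, 0.1017]
eef_rot: [0.0, 0.974, 0.227, 0.0]
wrist_force: [1.0, 0.3, -0.5]
opening: 0.434
```

Request:
apply_moves(moves=[[[0,0,0.05,0,0,0,0.2],[0,0,0.1,0,0,0,0.2],[0,0,0.15,0,0,0,0.2],[0,0,0.15,0,0,0,0.2]]])

```text
time_s: 24.5
eef_pos: [0.5601, -0.197, 0.1004]
eef_rot: [0.0, 0.974, 0.227, 0.0]
wrist_force: [1.4, -0.1, -0.5]
opening: 0.428
```

Request:
apply_moves(moves=[[[0,0,0.05,0,0,0,0.2],[0,0,0.1,0,0,0,0.2],[0,0,0.15,0,0,0,0.2],[0,0,0.2,0,0,0,0.2],[0,0,0.2,0,0,0,0.2]]])

```text
time_s: 25.0
eef_pos: [0.5603, -0.1971, 0.0987]
eef_rot: [0.0, 0.974, 0.227, 0.0]
wrist_force: [1.7, 2.1, 4.8]
opening: 0.433
```

Springs felt (about 7 N net). Pushing on in small steps.

Request:
apply_moves(moves=[[[0,0,0.05,0,0,0,0.2],[0,0,0.1,0,0,0,0.2],[0,0,0.15,0,0,0,0.2],[0,0,0.2,0,0,0,0.2],[0,0,0.2,0,0,0,0.2]]])

```text
time_s: 25.5
eef_pos: [0.5605, -0.1973, 0.0975]
eef_rot: [0.001, 0.974, 0.227, 0.001]
wrist_force: [-0.7, 2.4, 11.4]
opening: 0.431
```

Request:
apply_moves(moves=[[[0,0,0.05,0,0,0,0.2],[0,0,0.1,0,0,0,0.2],[0,0,0.1,0,0,0,0.2]]])

```text
time_s: 25.8
eef_pos: [0.5606, -0.1973, 0.0969]
eef_rot: [0.001, 0.974, 0.227, 0.001]
wrist_force: [-0.8, 2.6, 12.6]
opening: 0.428
```

Request:
apply_moves(moves=[[[0,0,0.05,0,0,0,0.2],[0,0,0.1,0,0,0,0.2],[0,0,0.1,0,0,0,0.2]]])

```text
time_s: 26.1
eef_pos: [0.56, -0.1974, 0.0947]
eef_rot: [0.001, 0.974, 0.227, 0.0]
wrist_force: [2.4, 0.1, 4.1]
opening: 0.432
```

Past the spring crest: the force dropped and z is now 0.0947. Home should be near 0.0933.

Request:
apply_moves(moves=[[[0,0,0.05,0,0,0,0.2],[0,0,0.1,0,0,0,0.2],[0,0,0.1,0,0,0,0.2]]])

```text
time_s: 26.4
eef_pos: [0.5602, -0.1974, 0.0938]
eef_rot: [0.001, 0.974, 0.227, 0.0]
wrist_force: [1.0, 0.5, 6.9]
opening: 0.431
```

Request:
apply_moves(moves=[[[0,0,0.05,0,0,0,0.2],[0,0,0.1,0,0,0,0.2],[0,0,0.1,0,0,0,0.2]]])

```text
time_s: 26.7
eef_pos: [0.5603, -0.1974, 0.0933]
eef_rot: [0.001, 0.974, 0.227, 0.0]
wrist_force: [-0.7, 0.7, 11.1]
opening: 0.428
```

Request:
apply_moves(moves=[[[0,0,0.05,0,0,0,0.2],[0,0,0.1,0,0,0,0.2],[0,0,0.1,0,0,0,0.2]]])

```text
time_s: 27.0
eef_pos: [0.5603, -0.1975, 0.0932]
eef_rot: [0.001, 0.974, 0.227, 0.0]
wrist_force: [-3.4, 2.9, 18.2]
opening: 0.429
```

Hard stop at 0.0932, as predicted for home. I'll ease off the load, release, rise and check.

Request:
apply_moves(moves=[[[0,0,-0.2,0,0,0,0.2],[0,0,-0.25,0,0,0,0.7],[0,0,-0.25,0,0,0,0.7],[0,0,-0.25,0,0,0,0.7],[0,0,-3,0,0,0,0.75],[0,0,-7,0,0,0,0.8],[-3,0,-9,0,0,0,1],[-3,0,-9,0,0,0,1]]])

```text
time_s: 27.8
eef_pos: [0.5328, -0.2121, 0.1843]
eef_rot: [0.002, 0.974, 0.227, 0.001]
wrist_force: [0.2, -1.3, -0.1]
opening: 0.999
```

```bash
python3 - <<'E'
from bench import *; from h import *
o=get_obs();c=get_calibration("wrist");im=camera("wrist");cv2.imwrite("pics/w20.png",im[:,:,::-1]);np.save("c20.npy",c,allow_pickle=True);p=o["eef_pos"];print(p,o["wrist_force"].round(1))
hs=cv2.cvtColor(im,cv2.COLOR_RGB2HSV)
b=blobs(im,(10,80,120),(33,255,255),200)[0];e=cv2.fitEllipse(b[2]);x=[.559,-.197,.094]
print("bush",b[0],e,onz(c,e[0],.094),"exp",proj(c,x))
# apparent across-flats area vs expected at z .094
f,pp,k,R,t=cal(c)
d=(R@np.array(x)+t)[2];print("area expected", 8*(19**2)*np.tan(np.pi/8)*1e-6*(f/d)**2, "(with spindle filled)")
w=blobs(im,(0,60,50),(9,255,255),300)
for q in w[:1]:e=cv2.fitEllipse(q[2]);print("wheel",q[0],e,onz(c,e[0],.069))
E
```

```text
[ 0.53284601 -0.21205014  0.18429075] [ 0.2 -1.3 -0.1]
bush 2528.0 ((318.07659912109375, 169.2679443359375), (56.288536071777344, 57.63527297973633), 80.68236541748047) [ 0.55944069 -0.19775769  0.094     ] exp [316.78227463 169.35794519]
area expected 2621.6892138913686 (with spindle filled)
wheel 4834.5 ((316.2462463378906, 162.6409912109375), (78.16127014160156, 78.79960632324219), 94.264404296875) [ 0.55895774 -0.1964519   0.069     ]
```

The released bushing is centred at (0.5594,-0.1978), and its apparent area fits the home height. One more view for a triangulated height, then hand in.

Request:
apply_moves(moves=[[[-6,0,-3,0,0,0,1],[-6,0,-3,0,0,0,1],[-6,0,-3,0,0,0,1],[-6,0,-3,0,0,0,1]]])

```text
time_s: 28.25
eef_pos: [0.4794, -0.2365, 0.2104]
eef_rot: [-0.0, 0.974, 0.227, 0.0]
wrist_force: [0.8, -0.3, -0.1]
opening: 1.001
```

```bash
python3 - <<'E'
from bench import *; from h import *
c=get_calibration("wrist");im=camera("wrist")
b=blobs(im,(10,80,120),(33,255,255),200)[0];e=cv2.fitEllipse(b[2]);c0=np.load("c20.npy",allow_pickle=True).item()
print(b[0],e[0],tri([(c0,(318.08,169.27)),(c,e[0])]),onz(c,e[0],.094))
t=camera("top");T=get_calibration("top");r=np.ascontiguousarray(cv2.imread("pics/top0.png")[:,:,::-1])
for n,(x,y,w,h) in dict(model=(318,105,42,38),jar=(448,252,40,35),hand=(240,85,25,72)).items():
    print(n,"mean diff",cv2.absdiff(t,r)[y:y+h,x:x+w].mean().round(2))
print(hand_in())
E
```

```text
3550.0 (618.7781982421875, 308.3621520996094) (array([ 0.57577021, -0.17655393,  0.35138084]), [[108.4, -235.4], [-169.3, 295.0]]) [ 0.50633487 -0.5116645   0.094     ]
model mean diff 18.46
jar mean diff 45.74
hand mean diff 15.88
the job is handed in; nothing more can be done
None
```

The spacer, wheel and bushing are on the grey stand's spindle in that order. All three are released, and the job was handed in at about 28 s of robot time. My final height check failed and I could not confirm the loose items are undisturbed, so the measurements below are what I can stand on.

- **Spacer and wheel:** both went down without contact force. Checked from above after release, the spacer was at (0.559, -0.1965) and the wheel at (0.559, -0.197). The spindle axis is at (0.559, -0.197).
- **Bushing:** I set its hole to the measured head angle of about 26°, so it entered the square directly and needed no turning search. It crossed the springs at about 15 N and then stopped hard at TCP z 0.0932, against a predicted 0.0933. The largest wrist-force reading was 18 N, at that stop.
- **After release:** the bushing was centred within 1 mm of the axis. Its size in the picture fits the home height.

- **Final height check, failed:** the second view for triangulating the bushing's height picked up a different brass-coloured object at the picture's edge, so that result is meaningless. The home height rests on the felt stop and the apparent size.
- **Model, jar and handpiece, not confirmed:** the before/after picture differences around them (about 18, 46 and 16 grey levels) were inconclusive, and I did not separate out the arm and its changed shadows. My paths stayed well clear of them and I felt no unexpected contact.

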